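# Eject the tested board, free the sagging bolt and hold the cage gate ajar

## Robot

A 7-joint arm with a two-finger parallel gripper is mounted at the origin on the work surface. World frame = base frame: x ahead of the robot, y to its left, z up, the work surface at z = 0. Lengths are in m, angles in rad, forces in N, time in s.
With the tool pointing down it reaches from about 0.4 to 0.875 m from the base axis. Payload 6.5 kg.
Tool frame: the origin (TCP) lies on the centre line of the jaws, within the pads' length; the fingertips stand 25 mm ahead of it and the grasp point (between the pads) lies 6 mm ahead of it; x points along the fingers, z is the direction in which the jaws open and shut, and the axes are right-handed (so a half turn about x gives the same grasp; the last joint's range is limited). The gripper opens to 88 mm and grips with 3 to 60 N. Pads are 18 mm wide; open, the fingers measure 123 mm over their backs; the gripper's body (75 mm by 187 mm) begins 45 mm behind the grasp point.
Start: joints at [-1.379, 0.536, -0.004, 1.538, 0.003, 1.067, -0.071], TCP at [0.166, 0.629, 0.264] pointing down, gripper open.
Joint ranges: [-2.7, 2.7], [-0.37, 2.16], [-1.27, 1.26], [0.24, 2.4], [-1.31, 4.45], [0.19, 1.91], [-2.76, 2.76]. Speed limits (rad/s): [2.39, 2.39, 3.14, 3.14, 3.14, 3.14, 3.14].

## Interface

Orientations are given as a unit quaternion [x, y, z, w].
In Python, from station import bot gives the robot as it stands.
- The arm moves only by the tool apply_moves, never from a script. Its argument "targets" is a list of rows, each a list of 4 numbers: the shift along the tool's x, y, z in mm, then the turn about the tool's x in rad. A call has 1 to 8 rows; each row is the pose to reach, as a shift and turn from the pose commanded when the call began, along the tool's axes at that moment; what a row does not reach only later rows make up. A row lasts 1/10 s, in which the tool goes at most 50 mm and 8.59 degrees, less where a joint would pass 70% of its speed; a pose out of reach is approached as far as the arm can. A call with a gripper value outside its range is refused whole. "claw" is the finger opening in mm, from 0 to 88.1, set as the call begins (left out, the last holds). The fingers move at their own pace and stop on an object; "force" is the grip in N (left out, the last holds). Time passes only in rows, so rows that repeat a pose let the fingers close. It gives the time, the measured TCP pose, the force and the opening at its end, in the units of the state.
- bot.state(): the state, without advancing time (a new reading comes with each control period).
- bot.snapshot(name): name is "side" or "top"; returns the picture (384x512x3 uint8, red, green, blue); there is no depth.
- bot.get_calibration(name): a dict with "fovy" (degrees; the focal length in pixels is half the picture's height over the tangent of half this angle, whatever the lens; pixels are square), "cx", "cy" (the principal point, pixels), "position" and "orientation" of the camera in the world. Camera axes: x right, y up, looking along -z (the intrinsics and any distortion apply to the point x, -y, -z); pixel columns grow to the right and rows downward; lengths in m; the calibration is good to about 2 mm. A picture is of the moment at which its call begins. get_calibration takes no time and is no camera call.
- bot.hand_in(): hands the job in, once; it reports no verdict.
The state is a dict: "clock": time; "joint_positions": joint angles; "dq": joint speeds; "tau": joint torques, N m; "position": TCP position; "eef_rot": TCP orientation; "force": force on the tool from outside, world axes, zero at the start; "torque": the same for the moment, N m; "finger_gap": finger opening in m.
Only numpy, scipy, OpenCV 4.12 (cv2) and the standard library are available. Lean on these libraries where they do the work, as an engineer would, in place of code of your own. Each camera call takes 0.05 s, during which the arm holds its last target.

## Task

The relay board in the little test cage is done: push the ejector slide's thumb tab on top of the cage fully towards the gate so that it shoves the board out of its socket, then let the slide spring back. Next take the black knob of the gate's barrel bolt; the bolt has sagged behind the bent-up lip of its keeper, so lift it over the lip while you pull it back until it is clear of the keeper, never forcing it against the keeper, and swing the gate out about a hand's width (some 8 cm at its free edge) so that a workmate can reach in. The gate closes itself, so finish still gripping the knob and holding the gate ajar and still, and leave the other things on the bench where they are.

Things in the scene. Friction and masses are not known exactly. Their poses are not given: they have to be found in the camera images.
- cage: fixed aluminium wire test cage, 220 (x) x 280 (y) mm, frame 136 mm high; place and yaw vary. Origin: centre of its underside on the bench. Its -x: front with the gate, roughly towards the robot; +y: hinge side; z up ('cage frame'). Two ejector track bars run along x over its top at y = +-20 mm. Only the ejector tab and the bolt knob stand higher than 142 mm on it
- ejector (a joint): spring ejector slide on the cage's top, m: 0 at rest, 0.05 fully pressed, growing towards cage -x (to the gate). Its spring pushes back with 3 N at rest, 6 N fully pressed; freed, it returns to 0 by itself. Its blade hangs down behind the board
- ejector_tab (a point): top centre of the ejector's upright black thumb tab, 186 mm above the bench; the tab is 12 mm thick (cage x), 36 mm wide (cage y) and stands from 142 to 186 mm above the bench. At rest at cage frame (20, 0) mm. Push its +x face, from behind, towards the gate; the space behind it over the cage top is free above 142 mm
- board: loose green relay board, 60 (x) x 80 (y) x 4 mm with parts up to 19 mm tall on it, about 60 g, lying on the cage's deck (30 mm above the bench) with its rear edge under two socket jaws. Origin: centre of its underside. It starts at cage x = 28 to 35 mm; out of the socket when cage x is below about 10 mm; the full stroke brings it to about -9 mm. It stays inside the cage
- gate (a joint): gate hinge, rad: 0 shut, growing as the gate swings out of the cage's front (its free edge goes to cage -x), up to 1.2. Vertical hinge line at cage frame x = -100, y = +110 mm. A spring shuts it: 0.15 N m at 0, 0.35 N m at 0.4 rad. An 8 cm gap at the free edge is 0.39 rad
- gate_hinge (a point): point on the gate's hinge line at its upper edge, 128 mm above the bench
- gate_edge (a point): upper free corner of the gate, 210 mm from the hinge line, 128 mm above the bench; it moves with the gate
- bolt_draw (a joint): barrel bolt pulled back along the gate, m: 0 fully in the keeper, growing towards the hinge side (cage +y when the gate is shut), at most 0.055; the bolt is clear of the keeper above 0.03. Friction about 1 N, no spring
- bolt_lift (a joint): bolt lifted in its slack staples, m: 0 sagged (its weight, about 2 N, pulls it down), at most 0.018. The keeper's lip stands 9 mm above the underside of the bolt's square nose: 0.012 to 0.016 passes over it; unlifted the nose can be drawn only about 5 mm. Once past the lip it may sink again
- knob: black round upright knob on the bolt, 18 mm diameter; origin on the bolt's axis, 110 mm above the bench when sagged; grip part from 20 to 70 mm above the origin. Shut, undrawn: at cage frame (-118, -45) mm, that is 18 mm in front of and 155 mm along from the hinge line; drawing the bolt shortens the 155. Staples beside it reach 135 mm above the bench
- knob_grip (a point): on the knob's axis at gripping height, 50 mm above the knob's origin, 20 mm below its top, 160 mm above the bench when sagged
- keeper: bent steel keeper fixed on the cage's right front post (cage y = -109 to -146 mm), moving with the cage pose only; its origin coincides with the cage's. It bends and the job is spoilt if anything presses on it with over 40 N. Lip top 104 mm, its front cheek top 136 mm above the bench
- relay_a: bystander, loose blue relay 28 x 34 x 28 mm, origin at its underside centre
- relay_b: bystander, a second such relay
- header: bystander, loose black header strip 100 x 9 x 11 mm, origin at its underside centre
- reel: bystander, solder reel 60 mm diameter, 40 mm high, origin at its underside centre
- driver: bystander, screwdriver about 170 mm long lying on the bench
- standoff: bystander, brass standoff 16 mm diameter, 38 mm high, origin at its underside centre
Things that resemble listed ones, but are neither listed nor needed, are in the scene too. Of the things shaped like the board, the green one is meant.

How it is judged:
On the way, in this order (a step that is already met when the one before it is completed fails the run):
1. the ejector is pressed home and the board is out of its socket (x of board in the frame of cage between -0.07 and 0.01 m and z of board in the frame of cage between 0.024 and 0.04 m and angle between board's own z axis and vertical below 0.12 rad and value of joint ejector above 0.04 m), for 0.05 s.
2. the ejector is let go and has sprung back (value of joint ejector below 0.006 m), for 0.1 s.
3. the bolt, gripped by its knob, is drawn clear of the keeper (value of joint bolt_draw above 0.03 m and contact force between the fingers and knob above 1 N), for 0.1 s.
At the end, for the whole second after the job is handed in: Fingers grip the knob (over 1 N), bolt drawn over 30 mm, gate still (0.05 rad/s) at 0.25 to 0.55 rad (5 to 11 cm at its edge), ejector within 6 mm of rest, board flat on the deck out of the socket (cage x -70 to 10 mm) (all of step 3 and value of joint gate between 0.25 and 0.55 rad and velocity of joint gate between -0.05 and 0.05 rad/s and value of joint ejector below 0.006 m and x of board in the frame of cage between -0.07 and 0.01 m and z of board in the frame of cage between 0.024 and 0.04 m and angle between board's own z axis and vertical below 0.12 rad); the arm keeps its last pose, push and grip.
It fails at once if the bolt or anything else is forced against the keeper (contact force between keeper and anything else above 40 N).
It fails at once if another thing on the bench is pushed more than 20 mm or knocked over (distance of any of relay_a, relay_b, header, reel, driver, standoff from where it was at the start of the episode above 0.02 m).
It also fails if it takes over 48 s, if anything falls off the work surface, if the arm or the gripper's body presses on something with over 40 N, if the wrist force passes 120 N, or if a joint passes its speed limit or range.

## Working session

There is one attempt and no reset: what is moved stays moved. The work goes in short steps, Python scripts to look and compute and a tool call to move; the robot and the scene stay as the last step left them, time stands still between calls to the robot, and variables do not carry over. Pictures are saved under pics/ and viewed, and the job is handed in when it is done.

Besides the shell and the picture viewer there is one more tool, called after "Emit:" as name(argument=value, ...) on one line, values as JSON. apply_moves: Moves the arm, as the interface text tells. Its arguments: {"type":"object","properties":{"targets":{"type":"array","items":{"type":"array","items":{"type":"number"}}},"claw":{"type":"number"},"force":{"type":"number"}},"required":["targets"]}

```bash
ls; mkdir -p pics
python3 - <<'E'
from station import bot
import cv2
print(bot.state())
for n in("side","top"):
    print(n,bot.get_calibration(n))
    im=bot.snapshot(n); cv2.imwrite(f"pics/{n}0.png",im[:,:,::-1])
E
```

```text
pics
{'clock': 0.0, 'joint_positions': array([-1.3791948 ,  0.53715606, -0.0043989 ,  1.53882145,  0.00259177,
        1.06732081, -0.07119038]), 'dq': array([-0.00053694,  0.00137376,  0.00076057,  0.00157419, -0.00134432,
        0.00036888, -0.00066357]), 'tau': array([-3.80473398e-05, -5.70982683e+01,  9.90784764e-01, -2.51606226e+01,
       -5.62370662e-02,  1.78040582e-02,  1.53547708e-04]), 'position': array([0.16561295, 0.62797379, 0.26286612]), 'eef_rot': array([-0.43199614,  0.56055917,  0.4311875 ,  0.55966963]), 'force': array([0.65108834, 0.09129657, 1.03628506]), 'torque': array([0.05016924, 0.04085487, 0.06237562]), 'finger_gap': 0.08809026466544684}
side {'fovy': 55.357076913777014, 'cx': 262.251057702568, 'cy': 188.26989701245233, 'position': array([0.27114649, 0.52394988, 0.77124434]), 'orientation': array([-0.08187846,  0.35801354,  0.91011581, -0.19186306])}
top {'fovy': 44.85976472265918, 'cx': 253.30505518638375, 'cy': 196.24428183452292, 'position': array([ 0.45541995, -0.01666281,  1.24634243]), 'orientation': array([-0.01875157,  0.02603794,  0.71442882, -0.698972  ])}
```

View pics/side0.png

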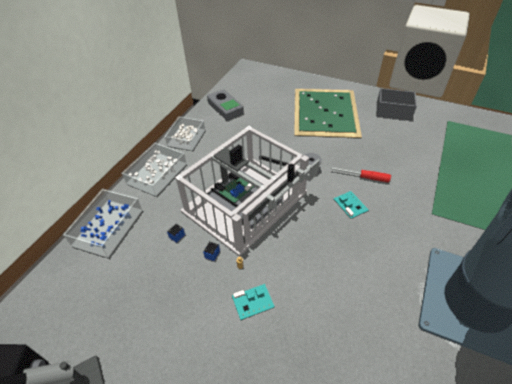

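View pics/top0.png

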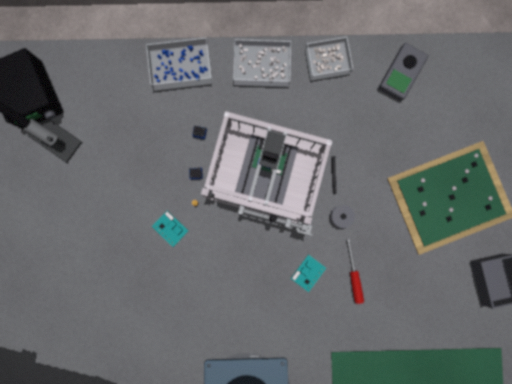

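```bash
cat > h.py <<'E'
import numpy as np, cv2
from station import bot
from scipy.spatial.transform import Rotation as R
def cal(n):
    c=bot.get_calibration(n); f=192/np.tan(np.radians(c['fovy']/2)); return f,c['cx'],c['cy'],np.array(c['position']),R.from_quat(c['orientation']).as_matrix()
def ray(n,u,v):
    f,cx,cy,p,M=cal(n); return p,M@np.array([(u-cx)/f,-(v-cy)/f,-1.])
def onz(n,u,v,z):
    p,d=ray(n,u,v); return p+d*(z-p[2])/d[2]
def proj(n,X):
    f,cx,cy,p,M=cal(n); c=M.T@(np.array(X)-p); return np.array([cx+f*c[0]/-c[2],cy-f*c[1]/-c[2]])
def tri(uv1,uv2):
    p,d=ray("top",*uv1);q,e=ray("side",*uv2);d/=np.linalg.norm(d);e/=np.linalg.norm(e)
    s=np.linalg.lstsq(np.c_[d,-e],q-p,rcond=None)[0];a=p+d*s[0];b=q+e*s[1];return (a+b)/2,np.linalg.norm(a-b)
E
python3 - <<'E'
import cv2
a=cv2.imread('pics/top0.png')[100:250,180:350];cv2.imwrite('pics/top0c.png',cv2.resize(a,None,fx=4,fy=4,interpolation=2)[:600])
a=cv2.imread('pics/side0.png')[115:275,155:335];cv2.imwrite('pics/side0c.png',cv2.resize(a,None,fx=3.75,fy=3.75,interpolation=2))
E
```

```text
(no output)
```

View pics/top0c.png

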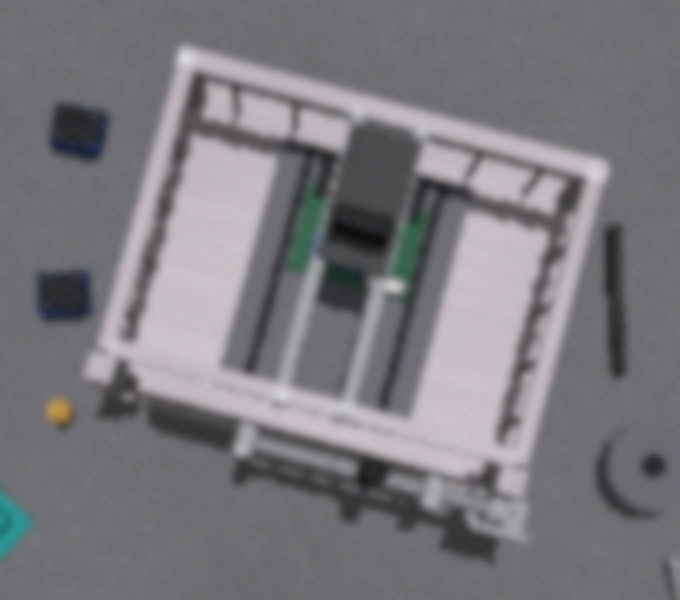

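View pics/side0c.png

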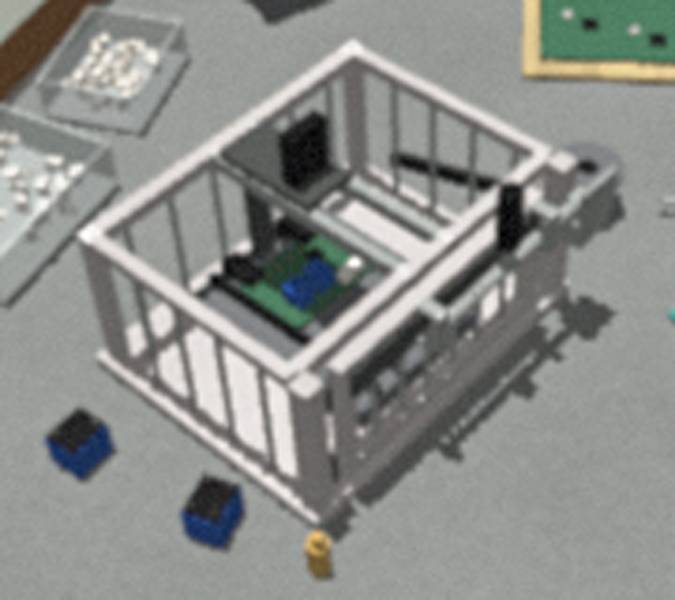

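Run:
```python
from h import *
T=lambda u,v:(180+u/4-.4,100+v/4-.4); S=lambda u,v:(155+u/3.75-.4,115+v/3.75-.4)
BL=onz('top',*T(183,50),.136)[:2];BR=onz('top',*T(606,162),.136)[:2]
print(BL,BR,np.linalg.norm(BL-BR))
d=(BL-BR)/np.linalg.norm(BL-BR);  # cage +y
yaw=np.arctan2(-d[0],d[1]);print('yaw',yaw)
ex=np.array([np.cos(yaw),np.sin(yaw)]);ey=np.array([-ex[1],ex[0]])
c=(BL+BR)/2-.110*ex;print('c',c)
print('tab tri',tri(T(361,232),S(506-203,120)))
print('knob tri',tri(T(372,466),S(511,188)))
def w(x,y,z):return np.r_[c+ex*x+ey*y,z]
im=cv2.imread('pics/top0.png');js=cv2.imread('pics/side0.png')
P=[w(.11,.14,.136),w(.11,-.14,.136),w(-.11,.14,.136),w(-.11,-.14,.136),w(.02,0,.186),w(-.118,-.045,.18),w(-.1,.11,.128),w(-.1,-.1,.128)]
A=cv2.resize(im,None,fx=4,fy=4,interpolation=2);B=cv2.resize(js,None,fx=3.75,fy=3.75,interpolation=2)
for p in P:
    a=(proj('top',p)+.5)*4;b=(proj('side',p)+.5)*3.75
    cv2.circle(A,tuple(int(t) for t in a),4,(0,0,255),1);cv2.circle(B,tuple(int(t) for t in b),4,(0,0,255),1)
cv2.imwrite('pics/top0d.png',A[400:1000,720:1400]);cv2.imwrite('pics/side0d.png',B[431:1031,581:1256])
print(w(.02,0,.186),w(-.118,-.045,.18))
```

```text
[0.7310478  0.03418229] [ 0.65747794 -0.21970112] 0.26432803093091106
yaw -0.2820527441759644
c [ 0.5886094  -0.06214335]
tab tri (array([ 0.61140765, -0.06706587,  0.19412002]), np.float64(0.004173489106082433))
knob tri (array([ 0.47412037, -0.07230827,  0.18109407]), np.float64(0.00476420944717197))
[ 0.60781912 -0.06770991  0.186     ] [ 0.46274728 -0.07252254  0.18      ]
```

View pics/top0d.png

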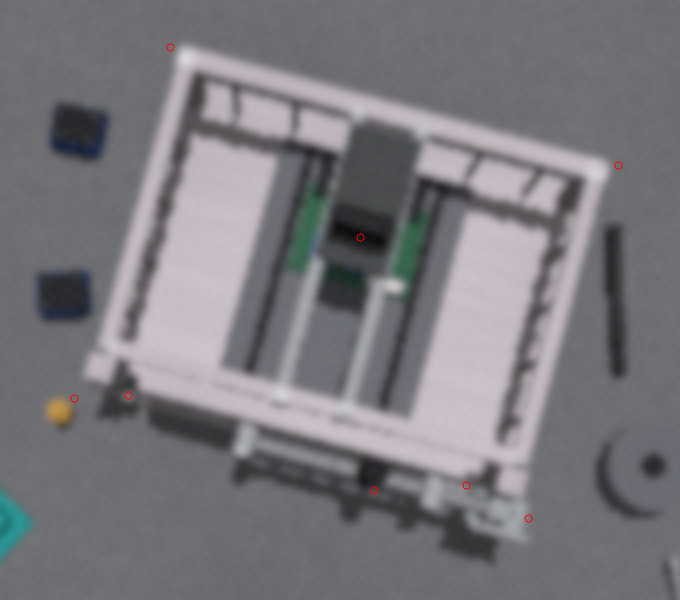

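View pics/side0d.png

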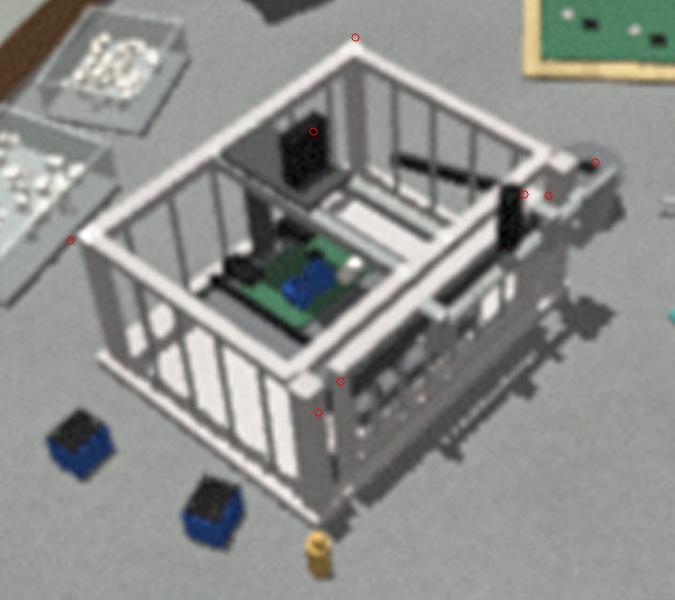

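Run:
```python
import cv2,numpy as np
a=cv2.imread('pics/top0.png');b=cv2.imread('pics/side0.png')
def z(i,u,v,w=38):
    c=cv2.resize(i[v:v+w,u:u+w],None,fx=10,fy=10,interpolation=0);
    c=np.clip(c.astype(float)*1.4,0,255).astype('uint8')
    for k in range(0,w,5):
        cv2.putText(c,str(u+k),(k*10,8),0,.3,(0,255,255));cv2.putText(c,str(v+k),(0,k*10+8),0,.3,(0,255,255))
    return c
cv2.imwrite('pics/z1.png',np.hstack([z(a,250,125),z(a,253,198)]))
cv2.imwrite('pics/z2.png',np.hstack([z(b,220,138),z(b,275,153)]))
```

```text
(no output)
```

View pics/z1.png

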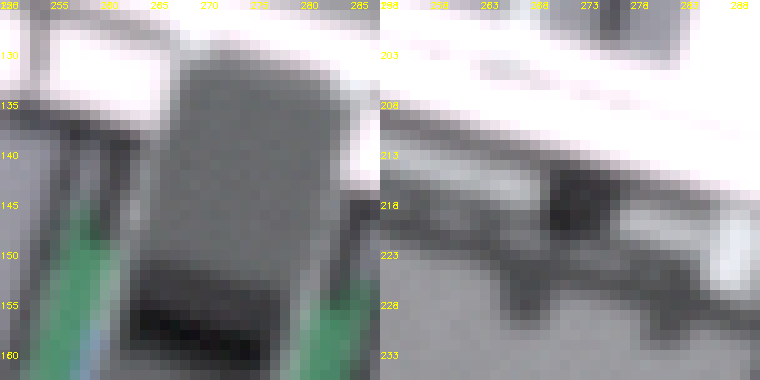

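View pics/z2.png

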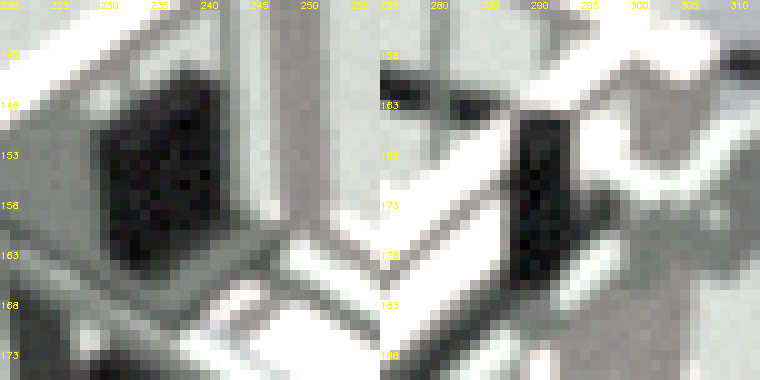

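Run:
```python
from h import *
from scipy.optimize import least_squares
T=lambda u,v:(180+u/4-.5,100+v/4-.5)
def w(q,X):
    c,s=np.cos(q[2]),np.sin(q[2]);return np.array([q[0]+c*X[0]-s*X[1],q[1]+s*X[0]+c*X[1],X[2]])
F=[('top',(.02,0,.186),(269.8,153.7)),('top',(-.118,-.045,.18),(272.7,217.5)),('side',(.02,0,.186),(234.8,148.3)),('side',(-.118,-.045,.18),(290.5,164.2))]
bars=[(T(285,385),.02),(T(314,275),.02),(T(350,398),-.02),(T(381,290),-.02)]
edge=[T(183,50),T(606,162)]
def res(q,parts=False):
    r=[]
    for n,X,uv in F: r+=list(proj(n,w(q,X))-uv)
    for uv,y in bars:
        p=onz('top',*uv,.139)[:2]-q[:2]; r.append(((-np.sin(q[2])*p[0]+np.cos(q[2])*p[1])-y)*440)
    a,b=[onz('top',*e,.136)[:2] for e in edge]; d=a-b
    r.append((np.cos(q[2])*d[0]+np.sin(q[2])*d[1])*440/1.4)
    return np.array(r)
s=least_squares(res,[.59,-.062,-.28]);print(s.x,np.round(s.fun,2))
q=s.x
for X in[(.02,0,.186),(-.118,-.045,.18)]:print(w(q,X))
c,sn=np.cos(q[2]),np.sin(q[2])
for e in edge+[T(97,362),T(515,490)]:
    p=onz('top',*e,.136)[:2]-q[:2];print('edge cage',c*p[0]+sn*p[1],-sn*p[0]+c*p[1])
for e in edge+[T(97,362),T(515,490)]:pass
np.save('q.npy',q)
```

```text
[ 0.59902496 -0.06389015 -0.28396703] [ 0.48  0.63  0.99 -0.   -0.37 -0.41 -0.02  0.46 -0.34 -0.19 -0.09 -0.66
 -0.16]
[ 0.61822399 -0.06949347  0.186     ]
[ 0.47314321 -0.07402838  0.18      ]
edge cage 0.09943241268479275 0.13143078225118107
edge cage 0.09993813002869568 -0.13290034929626113
edge cage -0.0964552177107755 0.13140129743973877
edge cage -0.10563883402724854 -0.12951336658022874
```

```bash
cat >> h.py <<'E'
q=np.load('q.npy') if __import__('os').path.exists('q.npy') else None
def w(X):
    c,s=np.cos(q[2]),np.sin(q[2]);return np.array([q[0]+c*X[0]-s*X[1],q[1]+s*X[0]+c*X[1],X[2]])
def cg(P):
    c,s=np.cos(q[2]),np.sin(q[2]);d=np.array(P)-[q[0],q[1],0];return np.array([c*d[0]+s*d[1],-s*d[0]+c*d[1],d[2]])
def st():
    s=bot.state();M=R.from_quat(s['eef_rot']).as_matrix();z=M[:,2]
    yaw=np.arctan2(z[1],z[0])-q[2]-np.pi/2; yaw=(yaw+np.pi/2)%np.pi-np.pi/2
    print('t',round(s['clock'],2),'cage mm',np.round(cg(s['position'])*1e3,1),'jaw-vs-cage-y',round(yaw,3),'toolx',np.round(M[:,0],3),'F',np.round(s['force'],1),'gap',round(s['finger_gap']*1e3,1),'j7',round(s['joint_positions'][6],2))
    return s,M,yaw
def go(X):  # cage-frame m -> tool shift mm
    s,M,yaw=st();print('shift mm',np.round(M.T@(w(X)-s['position'])*1e3,1),'turn',round(-yaw*np.sign(M[2,0]*-1)*-1,3), '(tool-x down: +turn => yaw -)')
E
python3 - <<'E'
from h import *
go((.055,0,.26)); print(st()[1])
E
```

```text
t 0.1 cage mm [-609.9  542.8  262.9] jaw-vs-cage-y 0.026 toolx [-0.    -0.002 -1.   ] F [-0.9 -0.6  1. ] gap 88.1 j7 -0.07
shift mm [   3.9 -650.4 -560. ] turn 0.026 (tool-x down: +turn => yaw -)
t 0.1 cage mm [-609.9  542.8  262.9] jaw-vs-cage-y 0.026 toolx [-0.    -0.002 -1.   ] F [-0.9 -0.6  1. ] gap 88.1 j7 -0.07
[[-2.81528029e-04 -9.66980722e-01  2.54849374e-01]
 [-1.54479475e-03  2.54849501e-01  9.66979496e-01]
 [-9.99998767e-01 -1.21458143e-04 -1.56553402e-03]]
```

Emit:
apply_moves(targets=[[0, -33, -28, 0.01], [0, -66, -56, 0.026], [0, -99, -84, 0.026], [0, -132, -112, 0.026], [0, -165, -140, 0.026], [0, -198, -168, 0.026], [0, -231, -196, 0.026], [0, -264, -224, 0.026]], claw=0, force=30)

```text
clock: 0.9
position: [0.3645, 0.3429, 0.2636]
eef_rot: [-0.424, 0.566, 0.424, 0.566]
force: [0.4, 0.3, 0.5]
finger_gap: 0.0261
```

Emit:
apply_moves(targets=[[0, -33, -28, 0], [0, -66, -56, 0], [0, -99, -84, 0], [0, -132, -112, 0], [0, -165, -140, 0], [0, -198, -168, 0], [0, -231, -196, 0], [0, -264, -224, 0]])

```text
clock: 1.7
position: [0.5552, 0.0541, 0.2635]
eef_rot: [-0.424, 0.566, 0.424, 0.566]
force: [0.3, 0.0, 0.3]
finger_gap: 0.0006
```

Run:
```python
from h import *
go((.055,0,.26))
```

```text
t 1.7 cage mm [-75.2 101.  263.5] jaw-vs-cage-y 0.0 toolx [-0.  0. -1.] F [0.3 0.  0.3] gap 0.6 j7 1.21
shift mm [   3.5 -130.1 -101. ] turn 0.0 (tool-x down: +turn => yaw -)
```

Emit:
apply_moves(targets=[[0, -35, -28, 0], [0, -70, -56, 0], [0, -105, -84, 0], [0, -125, -96, 0], [0, -125, -96, 0], [0, -125, -96, 0]])

```text
clock: 2.3
position: [0.6473, -0.0712, 0.263]
eef_rot: [-0.424, 0.566, 0.425, 0.565]
force: [0.2, 0.8, -0.0]
finger_gap: 0.0008
```

Run:
```python
from h import *
go((.055,0,.175))
a=bot.snapshot('top')[:,:,::-1];b=bot.snapshot('side')[:,:,::-1]
A=cv2.resize(a[100:250,190:330],None,fx=3,fy=3,interpolation=2);B=cv2.resize(b[100:250,180:320],None,fx=3,fy=3,interpolation=2)
cv2.imwrite('pics/p1.png',np.hstack([A,B])[:600,:800])
```

```text
t 2.3 cage mm [ 48.4   6.5 263. ] jaw-vs-cage-y -0.0 toolx [-0.001  0.001 -1.   ] F [ 0.2  0.8 -0. ] gap 0.8 j7 1.46
shift mm [88.  -6.8 -6.5] turn -0.0 (tool-x down: +turn => yaw -)
```

View pics/p1.png

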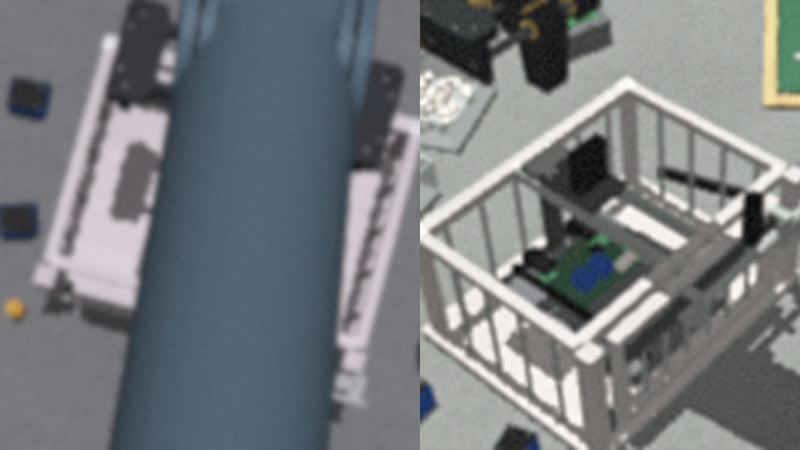

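Emit:
apply_moves(targets=[[0, -8, -6, 0], [30, -10, -6, 0], [60, -10, -6, 0], [85, -10, -6, 0], [87, -10, -6, 0], [87, -10, -6, 0]])

```text
clock: 3.0
position: [0.6557, -0.0799, 0.177]
eef_rot: [-0.424, 0.566, 0.424, 0.565]
force: [-0.0, 0.6, 1.2]
finger_gap: 0.0003
```

Run:
```python
from h import *
st()
b=bot.snapshot('side')[:,:,::-1]
B=cv2.resize(b[100:240,180:330],None,fx=4,fy=4,interpolation=2)
cv2.imwrite('pics/p2.png',B)
```

```text
t 3.0 cage mm [ 58.9   0.6 177. ] jaw-vs-cage-y 0.001 toolx [-0.  0. -1.] F [-0.   0.6  1.2] gap 0.3 j7 1.5
```

View pics/p2.png

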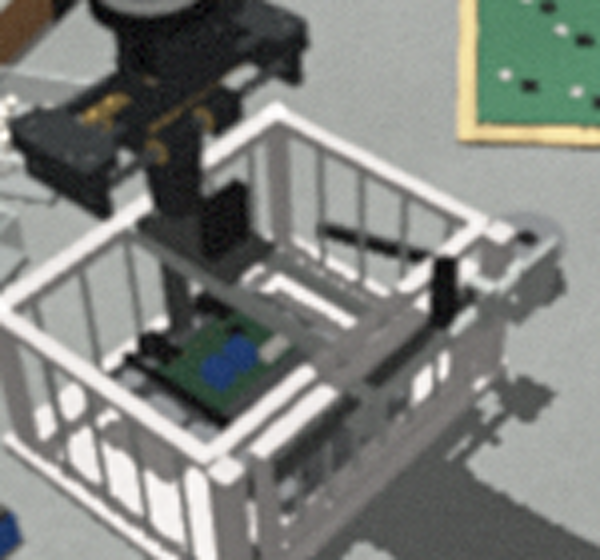

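Emit:
apply_moves(targets=[[0, 12, 0, 0], [0, 20, 0, 0], [0, 28, 0, 0], [0, 36, 0, 0], [0, 44, 0, 0], [0, 52, 0, 0], [0, 60, 0, 0], [0, 64, 0, 0]])

```text
clock: 3.85
position: [0.5957, -0.0621, 0.1783]
eef_rot: [-0.425, 0.564, 0.423, 0.567]
force: [6.3, 0.0, 2.5]
finger_gap: 0.0007
```

Run:
```python
from h import *
st()
b=bot.snapshot('side')[:,:,::-1]
B=cv2.resize(b[100:240,180:330],None,fx=4,fy=4,interpolation=2)
cv2.imwrite('pics/p3.png',B)
```

```text
t 3.85 cage mm [ -3.7   0.8 178.3] jaw-vs-cage-y 0.0 toolx [ 0.005 -0.    -1.   ] F [6.3 0.  2.5] gap 0.7 j7 1.47
```

View pics/p3.png

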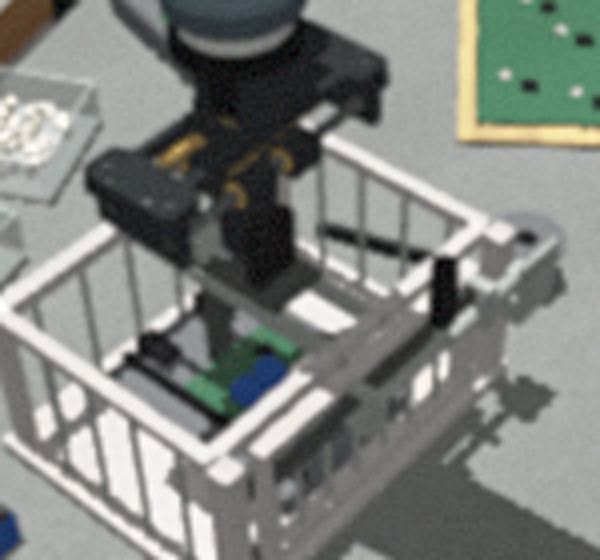

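Emit:
apply_moves(targets=[[0, 4, 0, 0], [0, 8, 0, 0], [0, 11, 0, 0]])

```text
clock: 4.2
position: [0.5857, -0.0592, 0.1782]
eef_rot: [-0.425, 0.564, 0.423, 0.567]
force: [6.5, -0.1, 3.4]
finger_gap: 0.0007
```

Emit:
apply_moves(targets=[[0, 2, 0, 0], [0, 3, 0, 0]])

```text
clock: 4.4
position: [0.5849, -0.0589, 0.1784]
eef_rot: [-0.427, 0.563, 0.422, 0.568]
force: [15.4, -3.1, -3.2]
finger_gap: 0.0002
```

Run:
```python
from h import *
st()
```

```text
t 4.4 cage mm [-15.    0.8 178.4] jaw-vs-cage-y -0.0 toolx [ 0.01  -0.002 -1.   ] F [15.4 -3.1 -3.2] gap 0.2 j7 1.47
```

Emit:
apply_moves(targets=[[0, 0, 0, 0], [0, -10, 0, 0], [0, -22, 0, 0], [0, -34, 0, 0], [0, -46, 0, 0], [0, -58, 0, 0], [0, -70, 0, 0], [0, -80, 0, 0]])

```text
clock: 5.2
position: [0.6569, -0.0806, 0.1761]
eef_rot: [-0.424, 0.566, 0.425, 0.565]
force: [-0.4, -0.2, 0.2]
finger_gap: 0.0007
```

Emit:
apply_moves(targets=[[0, 0, 0, 0], [-30, 0, 0, 0], [-65, 0, 0, 0], [-65, 0, 0, 0]])

```text
clock: 5.6
position: [0.6594, -0.081, 0.2464]
eef_rot: [-0.426, 0.564, 0.423, 0.568]
force: [-1.2, 1.0, 0.3]
finger_gap: 0.0004
```

Run:
```python
from h import *
st(); go((-.118,-.045,.23))
b=bot.snapshot('side')[:,:,::-1]
B=cv2.resize(b[100:240,180:330],None,fx=4,fy=4,interpolation=2)
cv2.imwrite('pics/p4.png',B)
```

```text
t 5.6 cage mm [ 62.7   0.5 246.4] jaw-vs-cage-y 0.0 toolx [ 0.007 -0.    -1.   ] F [-1.2  1.   0.3] gap 0.4 j7 1.48
t 5.6 cage mm [ 62.7   0.5 246.4] jaw-vs-cage-y 0.0 toolx [ 0.007 -0.    -1.   ] F [-1.2  1.   0.3] gap 0.4 j7 1.48
shift mm [ 15.2 180.8 -45.5] turn 0.0 (tool-x down: +turn => yaw -)
```

View pics/p4.png

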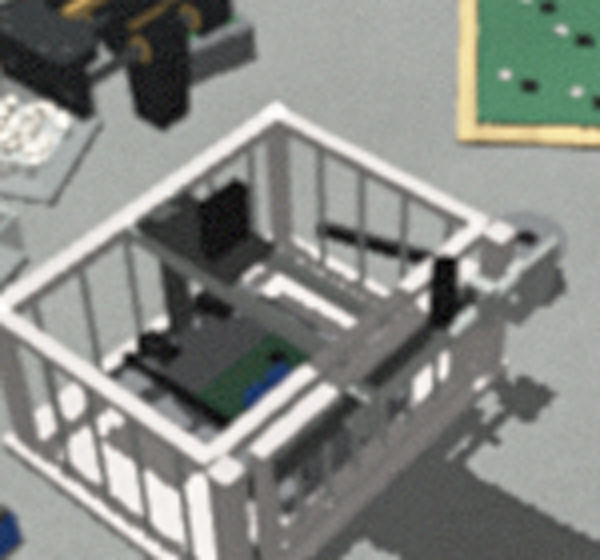

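Emit:
apply_moves(targets=[[0, 36, -9, 0], [0, 72, -18, 0], [0, 108, -27, 0], [0, 144, -36, 0], [5, 172, -44, 0], [5, 180, -45, 0], [5, 180, -45, 0], [5, 180, -45, 0]], claw=60, force=40)

```text
clock: 6.45
position: [0.4733, -0.0732, 0.2368]
eef_rot: [-0.425, 0.565, 0.424, 0.566]
force: [0.4, 1.0, 0.1]
finger_gap: 0.0596
```

Run:
```python
from h import *
go((-.118,-.045,.166))
b=bot.snapshot('side')[:,:,::-1]
B=cv2.resize(b[100:240,200:350],None,fx=4,fy=4,interpolation=2)
cv2.imwrite('pics/p5.png',B)
```

```text
t 6.45 cage mm [-118.1  -44.1  236.8] jaw-vs-cage-y 0.001 toolx [ 0.001 -0.    -1.   ] F [0.4 1.  0.1] gap 59.6 j7 1.46
shift mm [70.8 -0.  -0.9] turn 0.001 (tool-x down: +turn => yaw -)
```

View pics/p5.png

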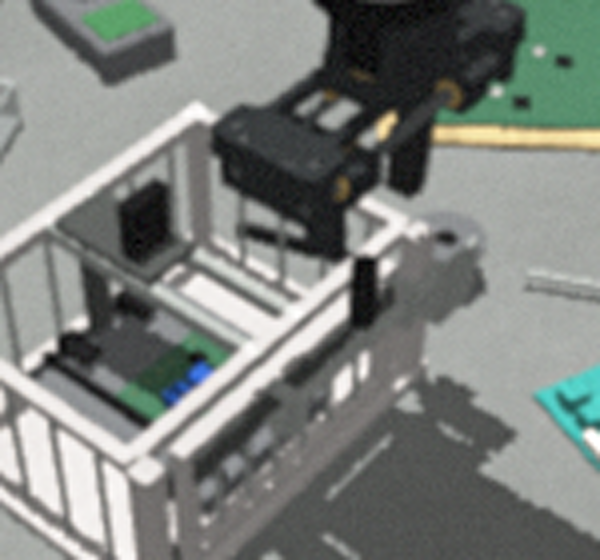

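Emit:
apply_moves(targets=[[25, 0, 0, 0], [50, 0, 0, 0], [65, 0, 0, 0], [68, 0, 0, 0], [68, 0, 0, 0]])

```text
clock: 7.0
position: [0.4728, -0.0735, 0.1685]
eef_rot: [-0.424, 0.566, 0.424, 0.565]
force: [0.1, 0.5, -0.4]
finger_gap: 0.0597
```

Run:
```python
from h import *
go((-.118,-.045,.166))
b=bot.snapshot('side')[:,:,::-1]
B=cv2.resize(b[100:240,200:350],None,fx=4,fy=4,interpolation=2)
cv2.imwrite('pics/p6.png',B)
```

```text
t 7.0 cage mm [-118.5  -44.6  168.5] jaw-vs-cage-y 0.0 toolx [-0. -0. -1.] F [ 0.1  0.5 -0.4] gap 59.7 j7 1.5
shift mm [ 2.5 -0.5 -0.4] turn 0.0 (tool-x down: +turn => yaw -)
```

View pics/p6.png

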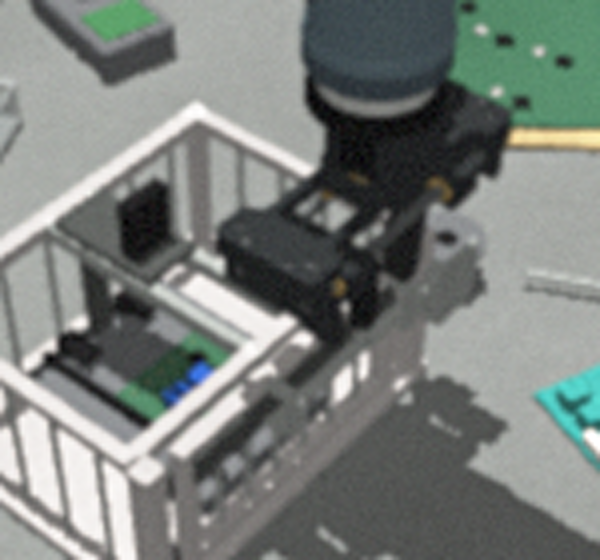

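Emit:
apply_moves(targets=[[0, 0, 0, 0], [0, 0, 0, 0], [0, 0, 0, 0], [0, 0, 0, 0], [0, 0, 0, 0]], claw=5, force=30)

```text
clock: 7.55
position: [0.4723, -0.0734, 0.1689]
eef_rot: [-0.424, 0.566, 0.424, 0.566]
force: [-0.6, -0.1, 0.6]
finger_gap: 0.0222
```

Run:
```python
from h import *
st()
```

```text
t 7.55 cage mm [-119.   -44.6  168.9] jaw-vs-cage-y 0.0 toolx [ 0.  0. -1.] F [-0.6 -0.1  0.6] gap 22.2 j7 1.5
```

Emit:
apply_moves(targets=[[0, 0, 0, 0], [0, 0, 0, 0], [0, 0, 0, 0]])

```text
clock: 7.85
position: [0.4723, -0.0734, 0.1688]
eef_rot: [-0.424, 0.566, 0.424, 0.566]
force: [0.3, 1.3, 2.0]
finger_gap: 0.017
```

Emit:
apply_moves(targets=[[-4, 0, 0, 0], [-8, 0, 0, 0], [-12, 0, 0, 0], [-14, 0, 0, 0], [-14, 0, 0, 0]])

```text
clock: 8.35
position: [0.4722, -0.0734, 0.183]
eef_rot: [-0.424, 0.566, 0.424, 0.566]
force: [-0.8, 0.8, -1.9]
finger_gap: 0.0171
```

Run:
```python
from h import *
st()
```

```text
t 8.35 cage mm [-119.1  -44.7  183. ] jaw-vs-cage-y 0.0 toolx [ 0.  0. -1.] F [-0.8  0.8 -1.9] gap 17.1 j7 1.49
```

Emit:
apply_moves(targets=[[0, 0, 3, 0], [0, 0, 6, 0], [0, 0, 9, 0], [0, 0, 12, 0]])

```text
clock: 8.75
position: [0.4756, -0.0617, 0.1826]
eef_rot: [-0.424, 0.566, 0.424, 0.566]
force: [-0.1, -1.5, -1.1]
finger_gap: 0.017
```

Run:
```python
from h import *
st()
```

```text
t 8.75 cage mm [-119.1  -32.5  182.6] jaw-vs-cage-y 0.0 toolx [-0. -0. -1.] F [-0.1 -1.5 -1.1] gap 17.0 j7 1.47
```

Drawing with only ~1.5 N, so it is over the lip.

Emit:
apply_moves(targets=[[0, 0, 4, 0], [0, 0, 9, 0], [0, 0, 14, 0], [0, 0, 19, 0], [0, 0, 24, 0], [0, 0, 29, 0], [0, 0, 31, 0], [0, 0, 31, 0]])

```text
clock: 9.55
position: [0.4845, -0.0315, 0.1828]
eef_rot: [-0.424, 0.565, 0.424, 0.566]
force: [1.0, 1.1, -1.7]
finger_gap: 0.0172
```

Run:
```python
from h import *
s,M,y=st()
b=bot.snapshot('side')[:,:,::-1]
B=cv2.resize(b[100:240,200:350],None,fx=4,fy=4,interpolation=2)
cv2.imwrite('pics/p7.png',B)
```

```text
t 9.55 cage mm [-119.    -0.9  182.8] jaw-vs-cage-y 0.001 toolx [ 0.  0. -1.] F [ 1.   1.1 -1.7] gap 17.2 j7 1.4
```

View pics/p7.png

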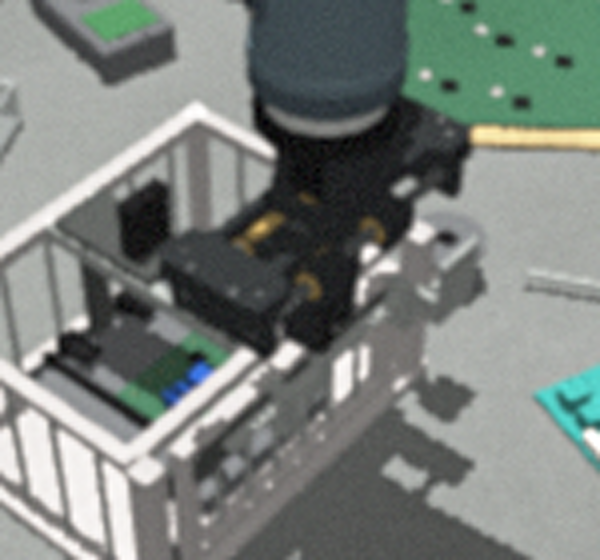

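Emit:
apply_moves(targets=[[0, 5.5, 1.1, 0.05], [0, 11, 2.5, 0.1], [0, 16.4, 4.1, 0.15], [0, 21.7, 6, 0.2], [0, 26.9, 8.2, 0.25], [0, 32, 10.6, 0.3], [0, 36.9, 13.3, 0.35], [0, 40.8, 15.6, 0.39]])

```text
clock: 10.4
position: [0.4498, -0.0059, 0.183]
eef_rot: [-0.306, 0.637, 0.306, 0.638]
force: [1.9, -2.1, -1.6]
finger_gap: 0.0171
```

Emit:
apply_moves(targets=[[0, 0, 0, 0], [0, 0, 0, 0], [0, 0, 0, 0], [0, 0, 0, 0]])

```text
clock: 10.8
position: [0.4498, -0.006, 0.1828]
eef_rot: [-0.307, 0.637, 0.307, 0.637]
force: [2.0, -1.3, -1.5]
finger_gap: 0.0167
```

Run:
```python
from h import *
s,M,y=st()
p=cg(s['position'])-[-.1,.11,0]; r=np.hypot(p[0],p[1]);th=np.arctan2(-p[0],-p[1])-np.arcsin(.018/r);print('theta',th,'along',np.sqrt(r*r-.018**2))
b=bot.snapshot('side')[:,:,::-1];a=bot.snapshot('top')[:,:,::-1]
B=cv2.resize(b[100:260,180:350],None,fx=3,fy=3,interpolation=2);A=cv2.resize(a[100:260,190:285],None,fx=3,fy=3,interpolation=2)
cv2.imwrite('pics/p8.png',np.hstack([B,A]))
```

```text
t 10.8 cage mm [-159.5   13.8  182.8] jaw-vs-cage-y -0.39 toolx [ 0.001 -0.    -1.   ] F [ 2.  -1.3 -1.5] gap 16.7 j7 0.99
theta 0.39372684562521987 along 0.11164028048729466
```

View pics/p8.png

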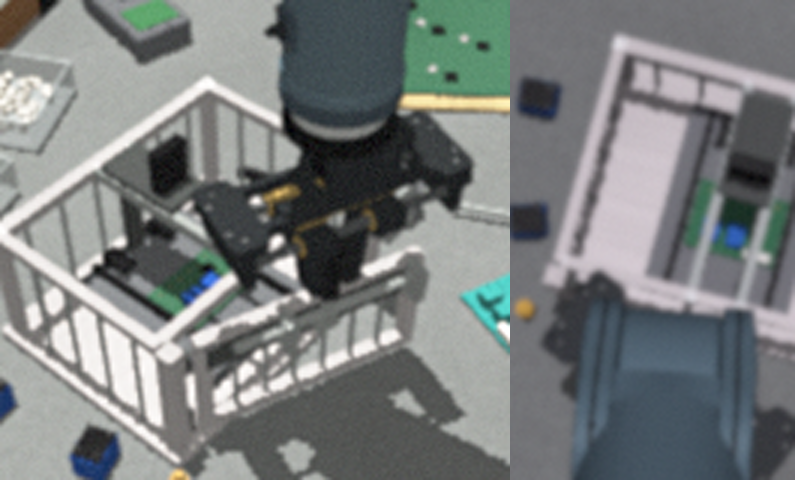

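Run:
```python
from h import *
for u,v in [((702-510)/3+190,100+181/3),((688-510)/3+190,100+246/3)]:print('board L corners',np.round(cg(onz('top',u,v,.034))*1e3))
e=cg(onz('side',180+420/3,100+252/3,.128));print('gate edge',e, 'angle',np.arctan2(-(e[0]+.1),-(e[1]-.11)))
st()
```

```text
board L corners [18. 36. 34.]
board L corners [-40.  33.  34.]
gate edge [-0.18281083 -0.08173209  0.128     ] angle 0.4077081030829868
t 10.9 cage mm [-159.6   13.8  182.8] jaw-vs-cage-y -0.39 toolx [ 0.001 -0.    -1.   ] F [ 2.  -1.5 -1.7] gap 16.8 j7 0.99
```

Board centre is at about cage x = -11 mm, the gate at about 0.4 rad, and the bolt drawn about 43 mm. All steady, so I'm handing in.

Run:
```python
from h import *
print(bot.hand_in());st()
```

```text
the job is handed in; nothing more can be done
None
the job is handed in; nothing more can be done
```

The job is handed in at about 10.9 s with the gate held open by the knob. The interface gave no verdict.

**What I did**
- **Ejector:** I pushed the tab to its stop, where the force rose to about 15 N, then backed off. The slide returned to rest.
- **Bolt:** I gripped the knob, lifted it about 14 mm and drew it about 43 mm. The force on the tool stayed under about 2.5 N, so it was never forced against the keeper.
- **Gate:** I swung it out along its hinge arc and stopped with the knob still gripped.

**Last checks before handing in**
- **Gate:** it stood at about 0.39 rad by the tool pose and 0.41 rad by the side camera, both inside the allowed range. It was steady, with about 2.5 N on the tool.
- **Grip:** the fingers were closed on the knob with a 17 mm gap, grip set to 30 N. The knob is listed as 18 mm.
- **Board:** its centre was at about cage x = -11 mm, lying flat and clear of the socket.
- **Ejector tab:** it was back at rest in both views.
- **Bystanders:** those in the last crops looked unmoved, but I did not measure them, and some were outside the crops.

**Disagreement:** the cage frame measured about 264 mm wide in the images, against the listed 280 mm. I therefore located the cage from the tab, the knob and the track bars, and the pushes and grasp landed within 1–2 mm of that.

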